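# Photograph the sharpened knife with a two-stage shutter key

### The arm

A 6-joint arm with a two-finger parallel gripper is mounted at the origin on the work surface. World frame = base frame: x ahead of the robot, y to its left, z up, the work surface at z = 0. Lengths are in mm, angles in rad, forces in N, time in s.
With the tool pointing down it reaches from about 275 to 750 mm from the base axis. Payload 10.2 kg.
Tool frame: the origin (TCP) lies on the front face of the gripper's body, between the roots of the fingers; the fingertips stand 73 mm ahead of it and the grasp point (between the pads) lies 54 mm ahead of it; z points along the fingers, y is the line along which they close (so a half turn about z gives the same grasp; the last joint's range is limited). The gripper opens to 85 mm and grips with 20 to 120 N. Pads are 22 mm wide; open, the fingers measure 114 mm over their backs; the gripper's body (76 mm by 85 mm) begins 54 mm behind the grasp point. The pads swing forward as they close: fully open they stand 13 mm farther back than shut.
Start: joints at [-1.478, 0.313, 1.498, -0, 1.331, -0.223], TCP at [163.04, -499.049, 303.894] pointing down, gripper open.
Joint ranges: [-2.94, 2.94], [-0.97, 2.17], [0.19, 2.56], [-1.23, 4.37], [0.02, 3.11], [-2.88, 2.88]. Speed limits (rad/s): [2.39, 2.39, 3.01, 3.14, 3.14, 3.14].

### API

Orientations are given as a unit quaternion [w, x, y, z].
In Python, from rig import * gives the robot as it stands.
- The arm moves only by the tool step_arm, never from a script. Its argument "plan" is a list of rows, each an object with "offset": the shift along the tool's x, y, z in cm, a list of three; "rot": the turn, a rotation vector about the tool's x, y, z in degrees, a list of three; "gripper": the finger opening in cm, from 0 to 8.54. In form: [{"offset": [x, y, z], "rot": [wx, wy, wz], "gripper": gripper}, ...]. A call has 1 to 12 rows; each row is the pose to reach, as a shift and turn from the pose commanded when the call began, along the tool's axes at that moment; what a row does not reach only later rows make up. A row lasts 1/10 s, in which the tool goes at most 50 mm and 8.59 degrees, less where a joint would pass 70% of its speed; a pose out of reach is approached as far as the arm can. A call with a gripper value outside its range is refused whole. The fingers move at their own pace and stop on an object; "squeeze" is the grip in N (left out, the last holds). Time passes only in rows, so rows that repeat a pose let the fingers close. It gives the time, the measured TCP pose, the force, the opening and the grip force at its end, in the units of the state.
- sense(): the state, without advancing time (a new reading comes with each control period).
- capture(name): name is "scene" or "top" or "wrist"; returns a dict with "color" (480x640x3 uint8, red, green, blue), "depth" (480x640 float32, mm along the optical axis (not along the pixel's ray), 0 where there is no reading), "vertical_fov" (degrees; the focal length in pixels is half the picture's height over the tangent of half this angle, whatever the lens; pixels are square), "cx", "cy" (the principal point, pixels), "k1" (the pictures are not rectified: a ray, as slopes to the right and down, at radius r is drawn at 1 + k1 r^2 times it, then the intrinsics apply), "rvec" (rotation vector, rad) and "tvec" (3), from world to camera coordinates, as OpenCV has them; the wrist camera has in their place "mount" (4x4, takes a point from camera to tool coordinates, whose origin is the TCP and whose axes are the flange's). Camera axes: x right, y down, z forward; pixel columns grow to the right and rows downward; lengths in mm; the calibration is good to about 2 mm. A picture is of the moment at which its call begins: read the wrist's pose just before it.
- finish_job(): hands the job in; it is judged then, once.
The state is a dict: "time_s": time; "joints": joint angles; "dq": joint speeds; "tau": joint torques, N m; "eef_pos": TCP position; "ee_rot": TCP orientation; "force": force on the tool from outside, world axes, zero at the start; "wrist_torque": the same for the moment, N m; "grip_width": opening from 0.0 (shut) to 1.0 (fully open); "grip_force": force on a finger pad.
Only numpy, scipy, OpenCV 4.12 (cv2) and the standard library are available. Lean on these libraries where they do the work, as an engineer would, in place of code of your own. Each camera call takes 0.05 s, during which the arm holds its last target. There are 200 camera calls.

### The job

Take the record photo of the knife on the white board: press the broad round shutter key down to its first click and keep it half-pressed for a second while the camera focuses, then press it all the way down, and let it spring back up. Do not press the square lamp key or the long turntable key on the two neighbouring pods.

Things in the scene. Friction and masses are not known exactly. Their poses are not given: they have to be found in the camera images.
- shutter_key_top (a point): Centre of the top face of the shutter key, on its surface; moves down with it; z axis up. The key is plain grey, round, 40 mm across, flat, pressed straight down, and stands 22 mm proud of a black pod (90 x 90 mm, 36 mm high, fixed to the table). Key top above the table: 58 mm released, 50 mm at the first click, 42 mm fully down.
- shutter_key (a joint): First stage of the shutter key, in m: 0 released, 0.008 at the first click, where it meets a clear stop; stays 0.008 while the key is pressed further. Light: about 1.2 N rising to 2.8 N. Springs back when released.
- shutter_switch (a joint): Second stage of the shutter key, in m: 0 while released or half-pressed, 0.008 with the key fully down on its hard bottom stop. It starts to move only above about 7 N, rising to 9 N at the bottom. Springs back when released.
- lamp_key (a joint): Not to be pressed: the grey square key (34 x 34 mm, top 58 mm above the table) of the lamp pod, a black pod of the same size as the shutter's. 0 released, 0.008 m fully down; about 2 to 4 N.
- turntable_key (a joint): Not to be pressed: the grey long bar key (18 x 62 mm, top 58 mm above the table) of the turntable pod, a black pod of the same size. 0 released, 0.008 m fully down; about 2 to 4 N. The three pods stand in a loose row in front of the robot in any order, at least 130 mm between their centres; among them lie only things lower than 35 mm.
Things that resemble listed ones, but are neither listed nor needed, are in the scene too. Leave any turquoise look-alike of the part that bears turntable_key alone.

How it is judged:
By the outcome, as a careful person would: the job done as asked, in the order asked, and still so for the second after the job is handed in, with the robot touching nothing.
It also fails if it takes over 35 s, if anything falls off the work surface, if the arm or the gripper's body presses on something with over 40 N, if the wrist force passes 120 N, or if a joint passes its speed limit or range.

## Working session

There is one attempt and no reset: what is moved stays moved. The work goes in short steps, Python scripts to look and compute and a tool call to move; the robot and the scene stay as the last step left them, time stands still between calls to the robot, and variables do not carry over. Pictures are saved under pics/ and viewed, at most 10 in all, crops included, and the job is handed in when it is done.

Besides the shell and the picture viewer there is one more tool, called after "Call:" as a command line: name --argument value ..., lists and objects as JSON in quotes. step_arm: Moves the arm, as the interface text tells. Its arguments: {"type":"object","properties":{"plan":{"type":"array"},"squeeze":{"type":"number"}},"required":["plan"]}

```bash
mkdir -p pics && cat > h.py <<'E'
from rig import *
import numpy as np, cv2
from scipy.spatial.transform import Rotation as R
def pts(c):
    "world points per pixel from depth (fixed cams)"
    h,w=c["depth"].shape; f=h/2/np.tan(np.radians(c["vertical_fov"])/2)
    K=np.array([[f,0,c["cx"]],[0,f,c["cy"]],[0,0,1.]])
    u,v=np.meshgrid(np.arange(w),np.arange(h))
    s=cv2.undistortPoints(np.stack([u,v],-1).reshape(-1,1,2).astype(float),K,np.array([c["k1"],0,0,0.])).reshape(h,w,2)
    pc=np.dstack([s,np.ones((h,w))])*c["depth"][...,None]
    if "rvec" in c:
        M=R.from_rotvec(np.ravel(c["rvec"])).as_matrix(); return (pc-np.ravel(c["tvec"]))@M
    return pc
E
python3 - <<'E'
from h import *
s=sense(); print(s)
a=capture("top"); b=capture("scene")
np.savez("c0.npz",top=a["color"],tp=pts(a),sc=b["color"],sp=pts(b))
cv2.imwrite("pics/top.png",a["color"][...,::-1]); cv2.imwrite("pics/scene.png",b["color"][...,::-1])
E
```

```text
{'time_s': 0.0, 'joints': array([-1.47839021e+00,  3.13449197e-01,  1.49845305e+00, -2.03008338e-06,
        1.33095509e+00, -2.23405043e-01]), 'dq': array([-0.00060685,  0.00105227, -0.00095075,  0.00046989, -0.00070472,
       -0.00041363]), 'tau': array([ 3.50854079e-04, -4.12268722e+01, -2.59741831e+01, -1.82292983e-04,
        4.22052137e-03, -4.71152589e-05]), 'eef_pos': array([ 163.0286974 , -498.87487982,  303.32940541]), 'ee_rot': array([-6.31049595e-04,  9.87558562e-01,  1.57250396e-01,  4.04046690e-05]), 'force': array([0.32075919, 0.3540455 , 0.33094057]), 'wrist_torque': array([-0.07164031, -0.00385015,  0.02597839]), 'grip_force': 0.0, 'grip_width': 0.998921437783237}
```

View pics/top.png

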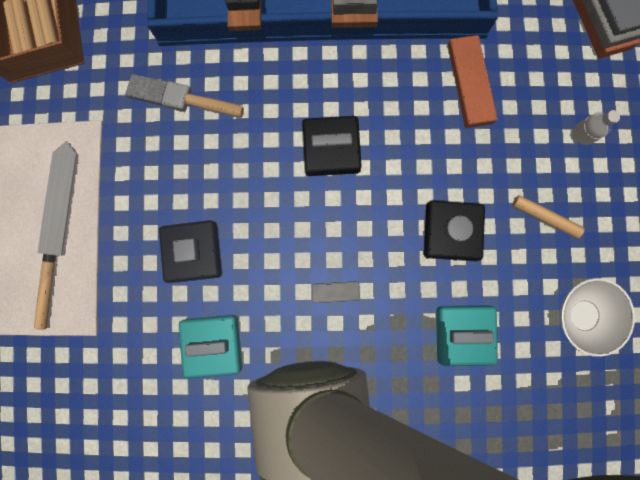

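View pics/scene.png

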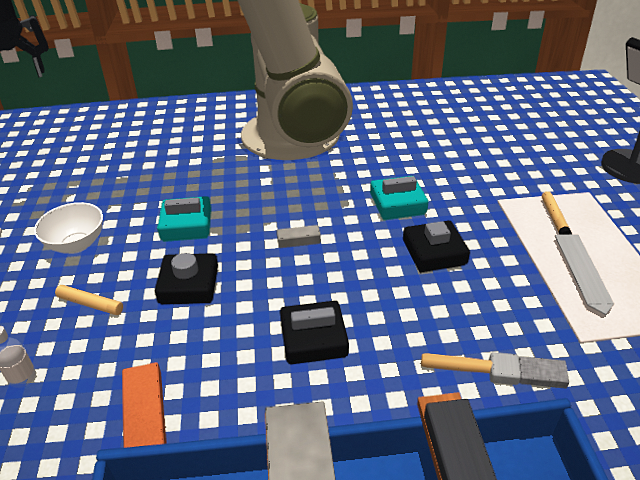

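The top view shows the black pod with the round key at about (460,228). The square key is at (185,250) and the bar key at (332,140). The two turquoise pods are look-alikes.

```bash
python3 - <<'E'
from h import *
d=np.load("c0.npz")
for nm,p,box in(("top","tp",(425,200,490,262)),("sc","sp",(150,245,225,310))):
    P=d[p]; x0,y0,x1,y1=box; m=np.zeros(P.shape[:2],bool); m[y0:y1,x0:x1]=1
    for lo,hi,n in((53,66,"key"),(31,41,"pod")):
        k=m&(P[...,2]>lo)&(P[...,2]<hi); q=P[k]
        (r)=cv2.minAreaRect(q[:,:2].astype(np.float32)); ys,xs=np.nonzero(k)
        print(nm,n,len(q),np.median(q[:,2]),q[:,:2].mean(0).round(1),cv2.minEnclosingCircle(q[:,:2].astype(np.float32)),r,xs.mean(),ys.mean())
s=sense(); w,x,y,z=s["ee_rot"]; M=R.from_quat([x,y,z,w]).as_matrix(); print(M.round(3))
E
```

```text
top key 561 58.91365137185099 [ 478.7 -201.8] ((478.6046447753906, -202.74432373046875), 20.51416778564453) ((479.0584716796875, -202.56082153320312), (39.414608001708984, 39.51593017578125), 47.44041442871094) 459.4295900178253 227.91978609625667
top pod 2626 36.73949213731417 [ 477.8 -200.3] ((479.0039367675781, -202.33834838867188), 60.270591735839844) ((479.0536193847656, -202.64566040039062), (89.21965026855469, 90.88553619384766), 85.0627670288086) 454.65575019040364 230.14546839299314
sc key 365 57.4159631527452 [ 483.4 -200.5] ((479.641845703125, -200.85838317871094), 21.8209171295166) ((481.5758056640625, -201.39047241210938), (41.267215728759766, 37.79081726074219), 61.424842834472656) 183.3972602739726 261.66301369863015
sc pod 1593 35.511047780126646 [ 492.2 -198.6] ((482.6141662597656, -200.3889617919922), 60.008460998535156) ((481.7910461425781, -200.23268127441406), (90.4457778930664, 91.83578491210938), 84.63994598388672) 186.46955430006278 275.69805398618956
[[ 0.951  0.311 -0.   ]
 [ 0.311 -0.951  0.001]
 [ 0.    -0.001 -1.   ]]
```

Call:
step_arm --plan '[{"offset": [3,-1.4,0],"rot": [0,0,0],"gripper": 0},{"offset": [7,-3.3,0],"rot": [0,0,0],"gripper": 0},{"offset": [11,-5.1,0],"rot": [0,0,0],"gripper": 0},{"offset": [15,-7,0],"rot": [0,0,0],"gripper": 0},{"offset": [19,-8.9,0],"rot": [0,0,0],"gripper": 0},{"offset": [23,-10.7,1],"rot": [0,0,0],"gripper": 0},{"offset": [27,-12.6,2],"rot": [0,0,0],"gripper": 0},{"offset": [31,-14.5,4],"rot": [0,0,0],"gripper": 0},{"offset": [35,-16.3,6],"rot": [0,0,0],"gripper": 0},{"offset": [38,-17.7,8],"rot": [0,0,0],"gripper": 0},{"offset": [39.4,-18.4,10],"rot": [0,0,0],"gripper": 0},{"offset": [39.4,-18.4,12],"rot": [0,0,0],"gripper": 0}]' --squeeze 40

```text
time_s: 1.3
eef_pos: [481.4, -200.0, 182.7]
ee_rot: [-0.0, 0.987, 0.159, -0.0]
force: [-0.4, -0.1, 0.1]
grip_width: -0.003
grip_force: 0.0
```

```bash
python3 - <<'E'
from h import *
s=sense(); a=capture("wrist"); b=capture("scene")
p=pts(a); h=p.shape[:2]; m=np.array(a["mount"]); p=p@m[:3,:3].T+m[:3,3]
w,x,y,z=s["ee_rot"]; p=p@R.from_quat([x,y,z,w]).as_matrix().T+s["eef_pos"]
k=(p[...,2]>53)&(p[...,2]<64)&(np.hypot(p[...,0]-480,p[...,1]+202)<35)&(a["depth"]>0)
q=p[k]; print(s["eef_pos"],s["force"],len(q),q.mean(0) if len(q) else 0, cv2.minAreaRect(q[:,:2].astype(np.float32)) if len(q) else 0)
P=pts(b); t=P[(np.hypot(P[...,0]-481,P[...,1]+200)<30)&(P[...,2]>75)&(P[...,2]<180)]; print(len(t), t[:,2].min() if len(t) else 0)
cv2.imwrite("pics/w.png",np.hstack([a["color"],b["color"]])[::1,:,::-1]) if 0 else cv2.imwrite("pics/w.png",cv2.resize(np.hstack([a["color"],b["color"]]),(800,300))[...,::-1])
E
```

```text
[ 481.41987306 -200.02506113  182.6832868 ] [-0.35503026 -0.13871997  0.08434353] 2755 [ 480.81474772 -201.65926346   58.15544602] ((480.39501953125, -202.17108154296875), (35.633846282958984, 39.4224739074707), 10.809775352478027)
963 105.82779265925392
```

View pics/w.png

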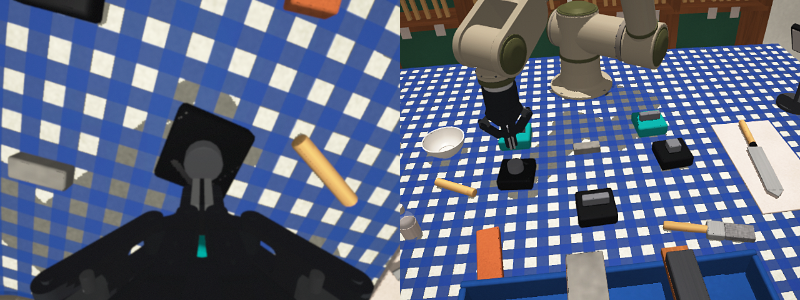

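The wrist view shows the closed fingers directly over the round key, whose centre is at (480,-202,58). The scene view agrees. Next I descend close to it.

Call:
step_arm --plan '[{"offset": [0,0.1,1.5],"rot": [0,0,0],"gripper": 0},{"offset": [0,0.1,3],"rot": [0,0,0],"gripper": 0},{"offset": [0,0.1,4],"rot": [0,0,0],"gripper": 0},{"offset": [0,0.1,4.6],"rot": [0,0,0],"gripper": 0},{"offset": [0,0.1,4.6],"rot": [0,0,0],"gripper": 0},{"offset": [0,0.1,4.6],"rot": [0,0,0],"gripper": 0}]'

```text
time_s: 2.0
eef_pos: [480.9, -202.9, 138.5]
ee_rot: [0.0, 0.988, 0.157, 0.0]
force: [0.2, 0.1, 0.4]
grip_width: 0.001
grip_force: 0.0
```

Call:
step_arm --plan '[{"offset": [0,0,0.3],"rot": [0,0,0],"gripper": 0},{"offset": [0,0,0.6],"rot": [0,0,0],"gripper": 0},{"offset": [0,0,0.8],"rot": [0,0,0],"gripper": 0},{"offset": [0,0,0.8],"rot": [0,0,0],"gripper": 0}]'

```text
time_s: 2.4
eef_pos: [480.8, -202.8, 129.8]
ee_rot: [-0.0, 0.988, 0.157, 0.0]
force: [-0.4, 0.4, 1.2]
grip_width: 0.0
grip_force: 0.6
```

Call:
step_arm --plan '[{"offset": [0,0,0.2],"rot": [0,0,0],"gripper": 0},{"offset": [0,0,0.4],"rot": [0,0,0],"gripper": 0},{"offset": [0,0,0.5],"rot": [0,0,0],"gripper": 0},{"offset": [0,0,0.5],"rot": [0,0,0],"gripper": 0}]'

```text
time_s: 2.8
eef_pos: [480.8, -202.8, 124.8]
ee_rot: [0.0, 0.988, 0.157, 0.0]
force: [1.0, 1.0, 2.9]
grip_width: -0.004
grip_force: 1.1
```

Call:
step_arm --plan '[{"offset": [0,0,0.1],"rot": [0,0,0],"gripper": 0},{"offset": [0,0,0.1],"rot": [0,0,0],"gripper": 0},{"offset": [0,0,0.1],"rot": [0,0,0],"gripper": 0}]'

```text
time_s: 3.1
eef_pos: [480.8, -202.8, 124.0]
ee_rot: [0.0, 0.988, 0.157, 0.0]
force: [-0.4, 0.9, 2.9]
grip_width: -0.0
grip_force: 1.2
```

Call:
step_arm --plan '[{"offset": [0,0,0.05],"rot": [0,0,0],"gripper": 0},{"offset": [0,0,0.05],"rot": [0,0,0],"gripper": 0}]'

```text
time_s: 3.3
eef_pos: [480.8, -202.8, 123.4]
ee_rot: [0.0, 0.988, 0.157, 0.0]
force: [0.6, -0.3, 2.9]
grip_width: -0.002
grip_force: 1.2
```

Call:
step_arm --plan '[{"offset": [0,0,0.05],"rot": [0,0,0],"gripper": 0},{"offset": [0,0,0.05],"rot": [0,0,0],"gripper": 0}]'

```text
time_s: 3.5
eef_pos: [480.8, -202.8, 122.9]
ee_rot: [0.0, 0.988, 0.157, 0.0]
force: [0.4, -0.1, 3.0]
grip_width: 0.002
grip_force: 1.3
```

Call:
step_arm --plan '[{"offset": [0,0,0.05],"rot": [0,0,0],"gripper": 0},{"offset": [0,0,0.05],"rot": [0,0,0],"gripper": 0}]'

```text
time_s: 3.7
eef_pos: [480.8, -202.8, 122.7]
ee_rot: [0.0, 0.988, 0.157, 0.0]
force: [-0.8, 0.4, 5.2]
grip_width: -0.002
grip_force: 2.4
```

The force rose clearly to 5.2 N with almost no travel, so this is the first click. I hold here.

Call:
step_arm --plan '[{"offset": [0,0,0],"rot": [0,0,0],"gripper": 0},{"offset": [0,0,0],"rot": [0,0,0],"gripper": 0},{"offset": [0,0,0],"rot": [0,0,0],"gripper": 0}]'

```text
time_s: 4.0
eef_pos: [480.8, -202.8, 122.6]
ee_rot: [0.0, 0.988, 0.157, 0.0]
force: [0.2, 0.2, 5.2]
grip_width: -0.002
grip_force: 2.6
```

Call:
step_arm --plan '[{"offset": [0,0,0],"rot": [0,0,0],"gripper": 0},{"offset": [0,0,0],"rot": [0,0,0],"gripper": 0},{"offset": [0,0,0],"rot": [0,0,0],"gripper": 0},{"offset": [0,0,0],"rot": [0,0,0],"gripper": 0},{"offset": [0,0,0],"rot": [0,0,0],"gripper": 0},{"offset": [0,0,0],"rot": [0,0,0],"gripper": 0},{"offset": [0,0,0],"rot": [0,0,0],"gripper": 0},{"offset": [0,0,0],"rot": [0,0,0],"gripper": 0},{"offset": [0,0,0],"rot": [0,0,0],"gripper": 0}]'

```text
time_s: 4.9
eef_pos: [480.8, -202.8, 122.6]
ee_rot: [0.0, 0.988, 0.157, 0.0]
force: [-0.7, -0.1, 5.0]
grip_width: 0.003
grip_force: 2.6
```

Call:
step_arm --plan '[{"offset": [0,0,0.3],"rot": [0,0,0],"gripper": 0},{"offset": [0,0,0.6],"rot": [0,0,0],"gripper": 0},{"offset": [0,0,0.85],"rot": [0,0,0],"gripper": 0},{"offset": [0,0,0.9],"rot": [0,0,0],"gripper": 0},{"offset": [0,0,0.9],"rot": [0,0,0],"gripper": 0}]'

```text
time_s: 5.4
eef_pos: [480.9, -202.8, 114.4]
ee_rot: [0.0, 0.988, 0.157, 0.0]
force: [-2.6, 1.3, 12.3]
grip_width: -0.001
grip_force: 6.9
```

Call:
step_arm --plan '[{"offset": [0,0,0.1],"rot": [0,0,0],"gripper": 0},{"offset": [0,0,0.1],"rot": [0,0,0],"gripper": 0}]'

```text
time_s: 5.6
eef_pos: [481.0, -202.9, 114.2]
ee_rot: [0.001, 0.988, 0.157, 0.0]
force: [-5.8, 2.6, 22.4]
grip_width: 0.001
grip_force: 11.0
```

Hard bottom is confirmed: 22 N with no further travel. Now I release.

Call:
step_arm --plan '[{"offset": [0,0,-0.5],"rot": [0,0,0],"gripper": 0},{"offset": [0,0,-1.2],"rot": [0,0,0],"gripper": 0},{"offset": [0,0,-2.5],"rot": [0,0,0],"gripper": 0},{"offset": [0,0,-5],"rot": [0,0,0],"gripper": 0},{"offset": [0,0,-8],"rot": [0,0,0],"gripper": 0},{"offset": [0,0,-10],"rot": [0,0,0],"gripper": 0},{"offset": [0,0,-10],"rot": [0,0,0],"gripper": 0},{"offset": [0,0,-10],"rot": [0,0,0],"gripper": 0},{"offset": [0,0,-10],"rot": [0,0,0],"gripper": 0}]'

```text
time_s: 6.5
eef_pos: [480.3, -202.5, 211.2]
ee_rot: [-0.001, 0.988, 0.157, -0.001]
force: [-0.5, 0.6, 0.2]
grip_width: -0.002
grip_force: 0.0
```

```bash
python3 - <<'E'
from h import *
s=sense(); b=capture("scene"); P=pts(b)
t=P[(np.hypot(P[...,0]-481,P[...,1]+202)<15)&(P[...,2]>38)&(P[...,2]<80)]
print(s["eef_pos"],s["force"],len(t),np.median(t[:,2])); print(finish_job())
E
```

```text
[ 480.27971572 -202.45913199  211.19600656] [-0.52886807  0.60525361  0.20313045] 183 57.68037600838437
the job is handed in; nothing more can be done
None
```

The shutter key was half-pressed to its first click and held for 1.2 s, pressed fully to its hard stop, and released back to about 58 mm; the lamp and turntable keys were not touched, and the job is handed in (the hand-in returned no verdict).

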